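Click the wheel-test dial four steps up and start the run

ROBOT

A 7-joint arm with a two-finger parallel gripper is mounted at the origin on the work surface. World frame = base frame: x ahead of the robot, y to its left, z up, the work surface at z = 0. Lengths are in m, angles in degrees, forces in N, time in s.
With the tool pointing down it reaches from about 0.4 to 0.925 m from the base axis. Payload 5.6 kg.
Tool frame: the origin (TCP) lies midway between the tips of the shut fingers; the grasp point (between the pads) lies 19 mm behind it; z points along the fingers, y is the direction in which the jaws open and shut (so a half turn about z gives the same grasp; the last joint's range is limited). The gripper opens to 85 mm and grips with 20 to 120 N. Pads are 22 mm wide; open, the fingers measure 114 mm over their backs; the gripper's body (76 mm by 85 mm) begins 54 mm behind the grasp point. The pads swing forward as they close: fully open they stand 13 mm farther back than shut.
Start: joints at [-77.636, 26.786, -0.665, 91.828, 0.344, 61.387, -3.226], TCP at [0.166, 0.628, 0.202] pointing down, gripper open.
Joint ranges: [-144.91, 144.91], [-17.63, 115.5], [-89.93, 88.59], [15.96, 139.68], [-74.01, 254.01], [8.47, 105.57], [-167.45, 167.45]. Speed limits (degrees/s): [147.25, 147.25, 180, 180, 180, 180, 180].

INTERFACE

Orientations are given as [roll, pitch, yaw] about the fixed x, y, z axes, in that order (R = Rz(yaw) Ry(pitch) Rx(roll)).
In Python, from cell import * gives the robot as it stands.
- The arm moves only by the tool step_arm, never from a script. Its argument "motion" is text: rows parted by semicolons, each of 7 numbers parted by spaces: the shift along the tool's x, y, z in m, then the turn, a rotation vector about the tool's x, y, z in rad, then the finger opening in m, from 0 to 0.0854. In form: x y z wx wy wz jaw; .... A call has 1 to 20 rows; each row is the pose to reach, as a shift and turn from the pose commanded when the call began, along the tool's axes at that moment; what a row does not reach only later rows make up. A row lasts 1/12 s, in which the tool goes at most 41.7 mm and 7.16 degrees, less where a joint would pass 70% of its speed; a pose out of reach is approached as far as the arm can. A call with a gripper value outside its range is refused whole. The fingers move at their own pace and stop on an object; the grip force is fixed at half the most. Time passes only in rows, so rows that repeat a pose let the fingers close. It gives the time, the measured TCP pose, the force and the opening at its end, in the units of the state.
- get_state(): the state, without advancing time (a new reading comes with each control period).
- read_camera(name): name is "side" or "top"; returns (picture, depth): 400x640x3 uint8, red, green, blue; 400x640 float32, m along the optical axis (not along the pixel's ray), 0 where there is no reading.
- camera_params(name): a dict with "fx", "fy", "cx", "cy" (pixels), "distortion" ([k1, k2, p1, p2, k3] as OpenCV has them; the pictures are not rectified), "R" (3x3) and "t" (3): a world point X has camera coordinates R X + t. Camera axes: x right, y down, z forward; pixel columns grow to the right and rows downward; lengths in m; the calibration is good to about 2 mm. A picture is of the moment at which its call begins. camera_params takes no time and is no camera call.
- sign_off(): hands the job in, once; it reports no verdict.
The state is a dict: "clock": time; "joint_pos": joint angles; "dq": joint speeds; "joint_torque": joint torques, N m; "eef_pos": TCP position; "eef_rot": TCP orientation; "force": force on the tool from outside, world axes, zero at the start; "wrist_torque": the same for the moment, N m; "opening": finger opening in m.
Only numpy, scipy, OpenCV 4.12 (cv2) and the standard library are available. Lean on these libraries where they do the work, as an engineer would, in place of code of your own. Each camera call takes 0.05 s, during which the arm holds its last target. There are 200 camera calls.

TASK

On the grey control box, push the dial round clockwise (seen from above) with a fingertip against its upright stub, gently, exactly four clicks from where it stands, never going past the fourth, and leave it at rest in that click. Then press the push button on the same box fully down with a fingertip and let it come up again. Do not pinch or lift anything, and leave the bearing, the rover wheel, the jar and the screwdriver where they are.

Things in the scene. Friction and masses are not known exactly. Their poses are not given: they have to be found in the camera images.
- dial_center (a point): centre of the dial's flat top. The dial is a bare aluminium disc 100 mm across and 12 mm thick that turns about a vertical axis on a round black bezel (122 mm across, 4 mm high, 12 white ticks, one each 30 degrees) fixed on the deck of a grey box 180 x 260 x 70 mm. This point is 17 mm above the deck, 87 mm above the table. The bezel may be mounted at any yaw on the box.
- stub_top (a point): centre of the top end of the dial's only upright stub: a black round post 14 mm in diameter, 24 mm tall above the disc's flat top (its top is 111 mm above the table), standing 38 mm from the dial's axis. It is fixed to the disc and goes round with it. Nothing else stands within 70 mm of the dial's axis.
- dial (a joint): angle of the dial in rad, 0 at the start, growing as it turns clockwise seen from above. It rests in a click every 30 degrees (0.524 rad): four clicks are 2.094 rad. Between two clicks the resistance rises, to about 3 to 5 N at the stub at most, and falls to nothing half way (15 degrees); past that the dial snaps ahead by itself, away from the finger, into the next click and stays there. It turns from -1.2 to 4.4 rad.
- run_button_top (a point): centre of the top of the push button, a dark grey round cap 30 mm in diameter in a low black housing, near the other (right-hand) end of the box's deck; pressed straight down.
- run_button (a joint): travel of the push button in m: 0 up, 0.006 fully down (about 5 N); it springs back when released.
- box: the grey control box, 180 x 260 x 70 mm, fixed to the bench; origin at the centre of its underside, x away from the robot at yaw 0, y along its length towards the dial's end. The dial's axis is at y = +55 mm, the button at x = +20, y = -88 mm.
- bearing: loose steel bearing ring, 32 mm across, 11 mm high, lying on the deck at the far edge near the middle; origin at the centre of its underside. Leave alone.
- wheel: loose black rubber rover wheel lying flat on the bench beyond the dial's end of the box, about 94 mm across, 45 mm high; origin at the centre of its underside. Leave alone.
- jar: loose glass jar with a steel cap, 56 mm across, 75 mm high, standing on the bench beyond the button's end of the box; origin at the centre of its underside. Leave alone.
- screwdriver: loose screwdriver lying on the bench beyond the box's far side. Leave alone.

How it is judged (in metres and radians):
On the way, in this order (a step that is already met when the one before it is completed fails the run):
1. the dial rests in its fourth click clockwise (value of joint dial between 1.92 and 2.27 rad and velocity of joint dial between -0.1 and 0.1 rad/s), for 0.3 s.
2. the button is pressed fully down (value of joint run_button above 0.0048 m), for 0.05 s.
At the end, for the whole second after the job is handed in: dial at rest in its fourth click clockwise from the start (2.094 rad within 10 degrees), button pressed after that at least 4.8 mm and up again (under 1.5 mm); bearing within 20 mm, wheel, jar and screwdriver within 30 mm of where they were, jar upright (all of step 1 and value of joint run_button below 0.0015 m and distance of bearing from where it was at the start of the episode below 0.02 m and distance of each of wheel, jar, screwdriver from where it was at the start of the episode below 0.03 m and angle between jar's own z axis and vertical below 0.3 rad); the robot touches nothing.
It fails at once if the dial was turned past the fourth click (value of joint dial above 2.42 rad).
It fails at once if the dial was turned the wrong way by more than half a click (value of joint dial below -0.3 rad).
It fails at once if the button was pressed before the dial was set (value of joint run_button above 0.0035 m and value of joint dial below 1.8 rad).
It fails at once if the dial was pinched or forced (over 35 N) (contact force between the fingers and dial above 35 N).
It fails at once if a bystander was pinched, lifted or carried off (contact force between the fingers and bearing above 15 N or contact force between the fingers and wheel above 15 N or contact force between the fingers and jar above 15 N or contact force between the fingers and screwdriver above 15 N or distance of bearing from where it was at the start of the episode above 0.03 m or distance of any of wheel, jar, screwdriver from where it was at the start of the episode above 0.04 m).
It also fails if it takes over 48 s, if anything falls off the work surface, if the arm or the gripper's body presses on something with over 40 N, if the wrist force passes 120 N, or if a joint passes its speed limit or range.

## Working session

There is one attempt and no reset: what is moved stays moved. The work goes in short steps, Python scripts to look and compute and a tool call to move; the robot and the scene stay as the last step left them, time stands still between calls to the robot, and variables do not carry over. Pictures are saved under pics/ and viewed, about 8 in all and at most 12, crops included, and the job is handed in when it is done.

Besides the shell and the picture viewer there is one more tool, called after "Emit:" by a JSON object that holds its "op" and its "data". step_arm: Moves the arm, as the interface text tells. Its arguments: {"type":"object","properties":{"motion":{"type":"string"}},"required":["motion"]}

```bash
mkdir -p pics; ls; cat > h.py <<'E'
from cell import *
import numpy as np, cv2
def P(n):
    p=camera_params(n); K=np.array([[p["fx"],0,p["cx"]],[0,p["fy"],p["cy"]],[0,0,1.]])
    return K,np.array(p["distortion"],float),np.array(p["R"]),np.array(p["t"])
def ray(n,uv,z):
    K,d,R,t=P(n); q=cv2.undistortPoints(np.array(uv,float).reshape(-1,1,2),K,d).reshape(-1,2)
    D=np.c_[q,np.ones(len(q))]@R; C=-R.T@t
    return C+D*((z-C[2])/D[:,2])[:,None]
def proj(n,X):
    K,d,R,t=P(n); return cv2.projectPoints(np.array(X,float).reshape(-1,1,3),cv2.Rodrigues(R)[0],t,K,d)[0].reshape(-1,2)
def snap(n,f):
    im,dep=read_camera(n); cv2.imwrite("pics/"+f,im[...,::-1]); np.save("pics/"+f[:-4]+".npy",dep); return im,dep
E
python3 - <<'E'
from h import *
for n in("side","top"):
    snap(n,n+"0.png"); K,d,R,t=P(n); print(n,K[0,0],-R.T@t,R[2],d)
print(get_state())
E
```

```text
pics
side 438.8528606449487 [ 0.32735049 -0.67470009  0.7959631 ] [ 0.26619512  0.69398504 -0.66897303] [-0.05054361  0.          0.          0.          0.        ]
top 520.706644502527 [0.44941628 0.06345763 1.36356563] [ 0.14296214  0.0067819  -0.98970492] [-0.06231071  0.          0.          0.          0.        ]
{'clock': 0.1, 'joint_pos': array([-77.63417798,  26.83111179,  -0.66434403,  91.8754854 ,
         0.34291238,  61.38590296,  -3.22637172]), 'dq': array([-0.01154307, -0.11712109,  0.02603392, -0.16336158,  0.0541863 ,
       -0.04160739,  0.02280453]), 'joint_torque': array([ 4.32308170e-04, -5.33519733e+01,  2.11442693e-02, -2.51962173e+01,
        1.15071429e-02,  4.25715552e-03,  1.53220839e-05]), 'eef_pos': array([0.16629184, 0.62780714, 0.20083297]), 'eef_rot': array([-1.79909676e+02,  6.00925884e-03,  1.65165337e+02]), 'force': array([ 1.45853346,  0.24073785, -0.38340846]), 'wrist_torque': array([ 0.01724037,  0.00440142, -0.06043931]), 'opening': 0.08519807252354596}
```

View pics/top0.png

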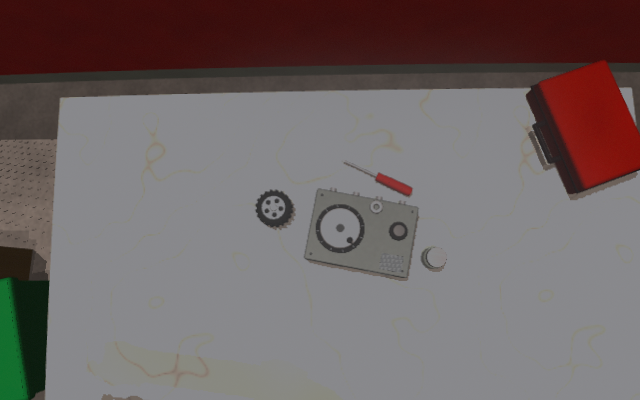

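View pics/side0.png

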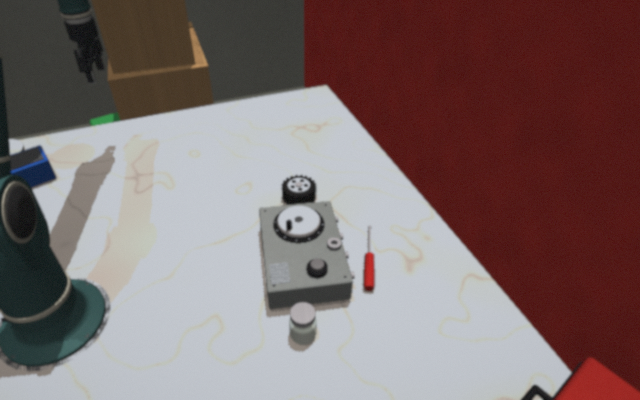

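The top view shows the dial centred near (340,228), its stub near (350,240), the button near (398,231) and the bearing near (376,207). The side view shows the same items, and the arm is clear of them.

```bash
python3 - <<'E'
from h import *
im=cv2.imread("pics/top0.png"); c=im[175:290,295:455]; cv2.imwrite("pics/c1.png",cv2.resize(c,None,fx=5,fy=5,interpolation=cv2.INTER_CUBIC))
hsv=cv2.cvtColor(im,cv2.COLOR_BGR2HSV); g=cv2.cvtColor(im,cv2.COLOR_BGR2GRAY)
# box mask via depth-derived height
dep=np.load("pics/top0.npy"); K,d,R,t=P("top")
vv,uu=np.mgrid[0:400,0:640]; q=cv2.undistortPoints(np.stack([uu,vv],-1).reshape(-1,1,2).astype(float),K,d).reshape(-1,2)
Xc=np.c_[q,np.ones(len(q))]*dep.reshape(-1,1); X=((Xc-t)@R).reshape(400,640,3)
m=((X[...,2]>.055)&(X[...,2]<.13)&(uu>295)&(uu<422)).astype(np.uint8)
cs=max(cv2.findContours(m,0,2)[0],key=cv2.contourArea)
w=ray("top",cs.reshape(-1,2),.07)
r=cv2.minAreaRect((w[:,:2]*1000).astype(np.float32)); print("box",r)
# disc
roi=np.zeros_like(g); roi[200:257,312:368]=255
for T in(110,130,150):
    b=((g>T)&(roi>0)).astype(np.uint8)
    cc=max(cv2.findContours(b,0,2)[0],key=cv2.contourArea); hull=cv2.convexHull(cc)
    w=ray("top",hull.reshape(-1,2),.087); print(T,"disc",cv2.minEnclosingCircle((w[:,:2]*1000).astype(np.float32)))
print("pts",ray("top",[[340,228]],.087),ray("top",[[349.8,240]],.111),ray("top",[[398,230]],.09))
print(g[232:250,340:360])
print("depth stub",X[236:244,346:354,2].round(3)); print("btn",X[226:236:2,392:406:2,2].round(3))
E
```

```text
box ((552.6561889648438, -25.821151733398438), (257.095703125, 181.3429718017578), 78.30860137939453)
110 disc ((564.6466674804688, 27.813264846801758), 48.02986145019531)
130 disc ((563.8633422851562, 27.99448013305664), 46.52498245239258)Traceback (most recent call last):
  File "<stdin>", line 16, in <module>
ValueError: max() iterable argument is empty
```

View pics/c1.png

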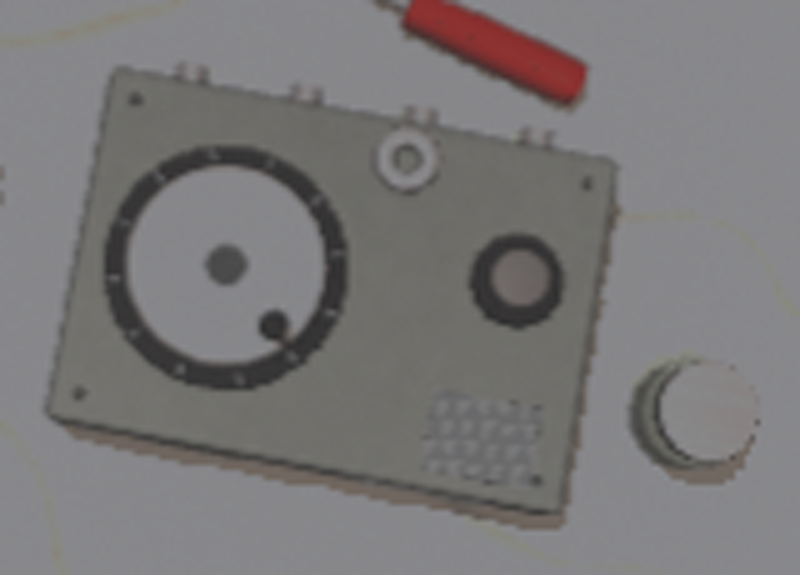

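```bash
cat >> h.py <<'E'
from scipy.spatial.transform import Rotation as Ro
def stubtop(n,im,a0,C,z=.111):
    """dark blob near predicted stub -> world point at z"""
    g=cv2.cvtColor(im,cv2.COLOR_RGB2GRAY); m=np.zeros_like(g)
    ring=np.array([[C[0]+.049*np.cos(a),C[1]+.049*np.sin(a),.09] for a in np.linspace(0,6.28,40)])
    cv2.fillPoly(m,[proj(n,ring).round().astype(int)],255)
    p=proj(n,[[C[0]+.038*np.cos(a0),C[1]+.038*np.sin(a0),z]])[0]
    k,l,s,c=cv2.connectedComponentsWithStats(((g<75)&(m>0)).astype(np.uint8))
    return [(s[i,4],s[i,:4],c[i].round(1)) for i in range(1,k) if s[i,4]>8],p.round(1)
def shift(target,yaw):
    s=get_state(); R=Ro.from_euler("xyz",s["eef_rot"],degrees=True)
    T=Ro.from_euler("xyz",[180,0,yaw],degrees=True)
    return R.inv().apply(np.array(target)-s["eef_pos"]).round(4),(R.inv()*T).as_rotvec().round(3)
E
python3 - <<'E'
from h import *
C=np.array([.5638,.0280])
for n in("top","side"):
    im=cv2.imread(f"pics/{n}0.png")[...,::-1].copy()
    b,p=stubtop(n,im,np.radians(217),C); print(n,"pred",p,"centre",proj(n,[[*C,.087]]))
    for x in b:
        w=ray(n,[x[2]],.111)[0]; h=ray(n,[x[2]],.087)[0]; print(x,w,np.linalg.norm(w[:2]-C),np.degrees(np.arctan2(*(w[:2]-C)[::-1]))%360, h)
im=cv2.imread("pics/side0.png")[190:310,245:365]; cv2.imwrite("pics/c2.png",cv2.resize(im,None,fx=5,fy=5,interpolation=cv2.INTER_CUBIC))
d=np.load("pics/top0.npy")
K,dd,R,t=P("top")
for u,v in((398,230),(399,229),(340,215),(349,239),(380,245)):
    q=cv2.undistortPoints(np.array([[[u,v]]],float),K,dd)[0,0]; print(u,v,(R.T@(np.array([*q,1])*d[v,u]-t)).round(4))
E
```

```text
top pred [349.6 239.2] centre [[339.55541391 227.63634741]]
(np.int32(27), array([347, 238,   6,   8], dtype=int32), array([349.4, 240.6])) [0.53000233 0.00565367 0.111     ] 0.040517168552336676 213.4718722069267 [0.53154642 0.0045461  0.087     ]
side pred [288.5 221.1] centre [[297.99960219 218.94599971]]
(np.int32(33), array([287, 221,   4,   9], dtype=int32), array([288.5, 225.1])) [ 0.5294274  -0.00714024  0.111     ] 0.049156001587560665 225.63270277968132 [0.53650785 0.01624997 0.087     ]
398 230 [ 0.5548 -0.1143  0.0953]
399 229 [ 0.5579 -0.1181  0.0868]
340 215 [0.5951 0.0262 0.086 ]
349 239 [0.5341 0.0064 0.1073]
380 245 [ 0.5204 -0.0718  0.0707]
```

View pics/c2.png

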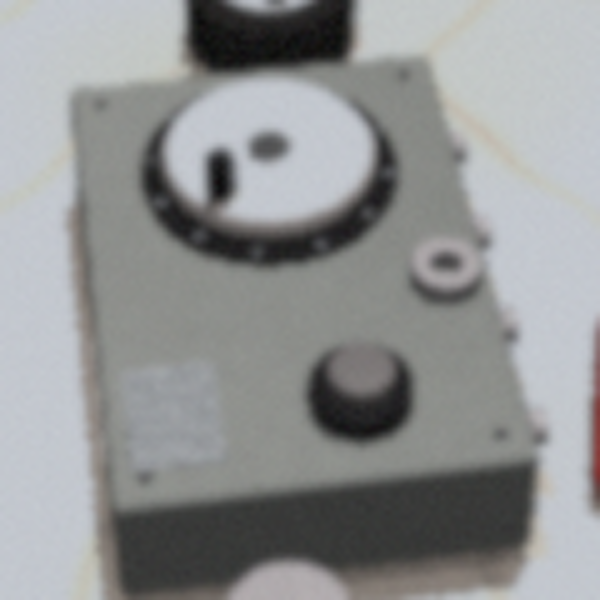

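```bash
python3 - <<'E'
from h import *
print(shift([.5537,-.0226,.201],126)); print(ray("top",[[398.4,230]],.095), ray("side",[[245+360/5-.5,190+372/5-.5]],.095))
E
```

```text
(array([-0.541 , -0.5295,  0.0007]), array([-0.001,  0.001,  0.684]))
[[ 0.55481761 -0.11533217  0.095     ]] [[ 0.55234666 -0.12102103  0.095     ]]
```

Emit:
{"op": "step_arm", "data": {"motion": "-0.541 -0.53 0 0 0 0.684 0; -0.541 -0.53 0 0 0 0.684 0; -0.541 -0.53 0 0 0 0.684 0; -0.541 -0.53 0 0 0 0.684 0; -0.541 -0.53 0 0 0 0.684 0; -0.541 -0.53 0 0 0 0.684 0; -0.541 -0.53 0 0 0 0.684 0; -0.541 -0.53 0 0 0 0.684 0; -0.541 -0.53 0 0 0 0.684 0; -0.541 -0.53 0 0 0 0.684 0; -0.541 -0.53 0 0 0 0.684 0; -0.541 -0.53 0 0 0 0.684 0; -0.541 -0.53 0 0 0 0.684 0; -0.541 -0.53 0 0 0 0.684 0; -0.541 -0.53 0 0 0 0.684 0; -0.541 -0.53 0 0 0 0.684 0; -0.541 -0.53 0 0 0 0.684 0; -0.541 -0.53 0 0 0 0.684 0; -0.541 -0.53 0 0 0 0.684 0; -0.541 -0.53 0 0 0 0.684 0"}}

```text
clock: 1.77
eef_pos: [0.5543, -0.0264, 0.2014]
eef_rot: [-179.9, 0.1, 125.6]
force: [0.5, 0.4, -1.1]
opening: -0.0003
```

Emit:
{"op": "step_arm", "data": {"motion": "0 0 0.025 0 0 0 0; 0 0 0.05 0 0 0 0; 0 0 0.07 0 0 0 0; 0 0 0.085 0 0 0 0; 0 0 0.095 0 0 0 0; 0 0 0.103 0 0 0 0; 0 0 0.103 0 0 0 0; 0 0 0.103 0 0 0 0"}}

```text
clock: 2.43
eef_pos: [0.5537, -0.022, 0.0989]
eef_rot: [180.0, -0.0, 126.0]
force: [0.3, 0.3, 0.9]
opening: -0.0
```

```bash
python3 - <<'E'
from h import *
s=get_state(); print(s["eef_pos"],s["eef_rot"],s["force"],s["clock"])
a,_=snap("side","side1.png"); b,_=snap("top","top1.png")
A=cv2.resize(a[150:300,240:390],None,fx=3.5,fy=3.5,interpolation=cv2.INTER_CUBIC)
cv2.imwrite("pics/c3.png",A[...,::-1])
print(shift([.5537,-.0226,.097],126))
E
```

```text
[ 0.55373834 -0.02195845  0.09890197] [ 1.79990348e+02 -6.88282379e-03  1.26016325e+02] [0.30820396 0.27063103 0.87121697] 2.4333
(array([ 0.0001, -0.0008,  0.0026]), array([ 0.002,  0.001, -0.   ]))
```

View pics/c3.png

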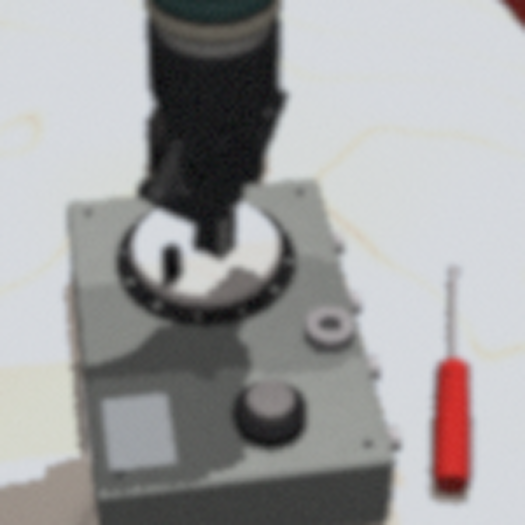

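```bash
python3 - <<'E'
from h import *
print(proj("side",[[.5537,-.022,.099],[.5331,.0057,.111],[.5331,.0057,.087],[.5638,.028,.087]]))
print(proj("top",[[.5537,-.022,.099],[.5331,.0057,.111],[.5638,.028,.087]]))
K,d,R,t=P("side"); dep=np.load("pics/side1.npy")
for u,v in((301,216),(300,219),(302,221),(297,217),(306,215)):
    q=cv2.undistortPoints(np.array([[[u,v]]],float),K,d)[0,0]; print(u,v,(R.T@(np.array([*q,1])*dep[v,u]-t)).round(4))
A=cv2.imread("pics/top1.png")[190:280,300:420]; cv2.imwrite("pics/c4.png",cv2.resize(A,None,fx=5,fy=5,interpolation=cv2.INTER_CUBIC))
E
```

```text
[[301.08442956 230.67337288]
 [288.24162448 220.93704411]
 [288.54667448 228.50678162]
 [297.99960219 218.94599971]]
[[360.32062828 230.98412325]
 [349.35104386 239.31185779]
 [339.55541391 227.63634741]]
301 216 [ 0.5494 -0.035   0.1569]
300 219 [ 0.5479 -0.0326  0.1465]
302 221 [ 0.553  -0.031   0.1374]
297 217 [ 0.5428 -0.0281  0.1501]
306 215 [ 0.5626 -0.0298  0.151 ]
```

View pics/c4.png

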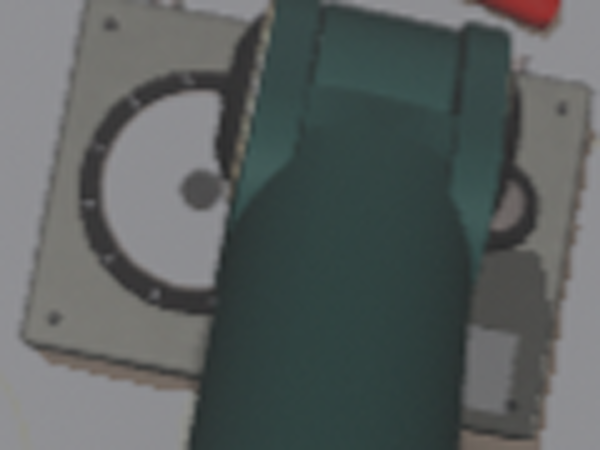

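```bash
python3 - <<'E'
from h import *
K,d,R,t=P("side"); dep=np.load("pics/side1.npy"); im=cv2.imread("pics/side1.png")
for v in range(215,240):
  o=[]
  for u in (295,298,301,304,307):
    q=cv2.undistortPoints(np.array([[[u,v]]],float),K,d)[0,0]; X=(R.T@(np.array([*q,1])*dep[v,u]-t)); o.append("%.0f,%.0f(%d)"%(X[1]*1e3,X[2]*1e3,im[v,u].mean()))
  print(v,o)
A=im[195:245,265:335]; cv2.imwrite("pics/c5.png",cv2.resize(A,None,fx=11,fy=11,interpolation=cv2.INTER_CUBIC))
E
```

```text
215 ['45,85(134)', '-46,173(25)', '-34,159(35)', '-34,157(61)', '-28,148(146)']
216 ['40,87(137)', '-31,155(24)', '-35,157(32)', '-35,155(64)', '-26,143(150)']
217 ['39,85(129)', '-28,149(28)', '-34,153(34)', '-34,151(65)', '-27,141(154)']
218 ['33,88(120)', '-31,149(27)', '-33,149(36)', '-35,149(63)', '-26,138(153)']
219 ['30,87(117)', '-27,142(26)', '-34,147(38)', '-33,144(64)', '-29,137(154)']
220 ['27,87(131)', '-28,140(44)', '-35,145(36)', '-33,141(69)', '-28,133(165)']
221 ['24,87(160)', '-29,138(91)', '-33,140(41)', '-33,138(82)', '13,88(183)']
222 ['18,89(195)', '20,85(147)', '-34,138(74)', '-34,136(111)', '10,88(200)']
223 ['17,88(210)', '13,89(190)', '-34,135(130)', '-36,135(153)', '9,86(209)']
224 ['14,88(210)', '15,84(209)', '10,86(180)', '6,89(186)', '7,85(209)']
225 ['10,88(212)', '9,87(210)', '7,86(204)', '5,86(203)', '3,85(195)']
226 ['7,88(210)', '8,85(212)', '3,87(211)', '3,85(202)', '-0,86(157)']
227 ['7,85(210)', '1,89(212)', '0,87(211)', '-1,86(193)', '-4,86(122)']
228 ['3,86(213)', '-1,88(211)', '-3,87(210)', '-5,87(177)', '-7,87(111)']
229 ['-2,88(212)', '-3,87(212)', '-5,86(204)', '-8,87(154)', '-9,86(112)']
230 ['-2,85(214)', '-7,88(213)', '-9,87(190)', '-11,87(125)', '-675,796(110)']
231 ['-6,86(213)', '-6,83(210)', '-14,89(174)', '-14,87(112)', '-16,87(109)']
232 ['-10,87(208)', '-13,88(203)', '-15,87(145)', '-15,85(113)', '-19,86(111)']
233 ['-13,87(191)', '-14,86(183)', '-17,86(122)', '-19,86(112)', '-19,83(107)']
234 ['-13,84(156)', '-16,85(152)', '-18,84(113)', '-21,84(110)', '-22,83(99)']
235 ['-14,82(119)', '-19,84(122)', '-20,83(105)', '-22,82(101)', '-22,80(84)']
236 ['-15,80(92)', '-18,80(95)', '-22,82(92)', '-20,78(83)', '-20,74(59)']
237 ['-16,77(66)', '-15,74(72)', '-17,74(66)', '-20,74(58)', '-22,73(39)']
238 ['-17,75(44)', '-16,72(47)', '-22,76(41)', '-22,73(29)', '-24,73(31)']
239 ['-18,73(42)', '-20,72(27)', '-23,73(21)', '-26,74(22)', '-29,75(26)']
```

View pics/c5.png

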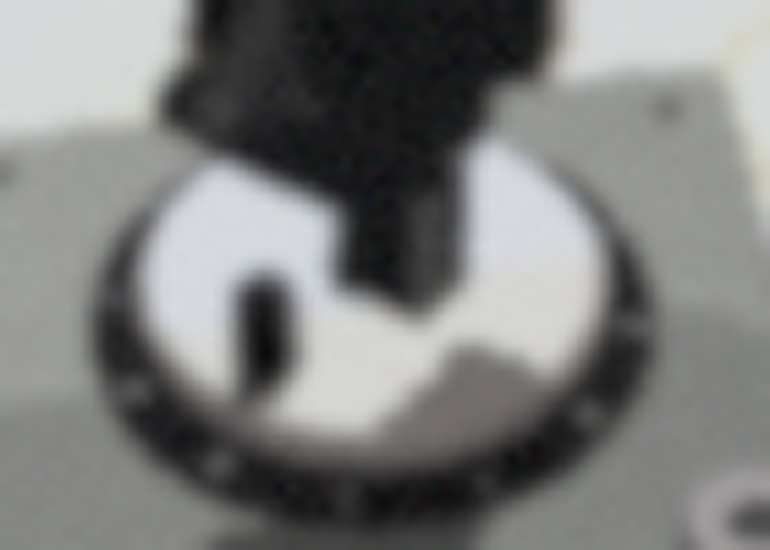

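```bash
cat >> h.py <<'E'
def cloud(n,dep):
    K,d,R,t=P(n); vv,uu=np.mgrid[0:400,0:640]; q=cv2.undistortPoints(np.stack([uu,vv],-1).reshape(-1,1,2).astype(float),K,d).reshape(-1,2)
    return ((np.c_[q,np.ones(len(q))]*dep.reshape(-1,1)-t)@R).reshape(400,640,3)
def low(n,dep):
    s=get_state()["eef_pos"]; X=cloud(n,dep); m=(dep>0)&(np.linalg.norm(X[...,:2]-s[:2],axis=-1)<.035)&(X[...,2]>.095)&(X[...,2]<.3)
    p=X[m]; p=p[np.argsort(p[:,2])]; return p[:30:6].round(4)
E
python3 - <<'E'
from h import *
_,d=snap("side","side2.png"); s=get_state(); print(s["clock"],s["eef_pos"],s["opening"]); print(low("side",d))
X=cloud("side",d); m=(d>0)&(np.abs(X[...,0]-.553)<.04)&(np.abs(X[...,1]+.03)<.05)&(X[...,2]>.12)
for z in np.arange(.12,.26,.01):
    p=X[m&(X[...,2]>z)&(X[...,2]<=z+.01)]
    if len(p)>3: print(round(z,2),len(p),p[:,0].min().round(3),p[:,0].max().round(3),np.median(p[:,1]).round(3))
E
```

```text
2.5833 [ 0.5544419  -0.02233178  0.09969735] -0.00019515432840968845
[[ 5.350e-01  3.000e-04  9.620e-02]
 [ 5.304e-01  2.000e-04  1.011e-01]
 [ 5.325e-01 -7.000e-04  1.044e-01]
 [ 5.301e-01 -1.300e-03  1.088e-01]
 [ 5.401e-01  7.200e-03  1.102e-01]]
0.13 24 0.541 0.566 -0.031
0.14 33 0.541 0.566 -0.031
0.15 39 0.54 0.566 -0.033
0.16 23 0.547 0.567 -0.033
0.17 45 0.524 0.585 -0.03
0.18 84 0.528 0.592 -0.033
0.19 90 0.514 0.593 -0.033
0.2 79 0.517 0.593 -0.04
0.21 87 0.514 0.593 -0.045
0.22 111 0.513 0.582 -0.047
0.23 123 0.515 0.581 -0.044
0.24 63 0.518 0.549 -0.047
0.25 54 0.52 0.57 -0.048
0.26 146 0.518 0.59 -0.054
```

Emit:
{"op": "step_arm", "data": {"motion": "0.003 0 0.001 0 0 0 0; 0.006 0 0.001 0 0 0 0; 0.009 0 0.001 0 0 0 0; 0.012 0 0.001 0 0 0 0; 0.015 0 0.001 0 0 0 0; 0.017 0 0.001 0 0 0 0; 0.019 0 0.001 0 0 0 0; 0.021 0 0.001 0 0 0 0; 0.021 0 0.001 0 0 0 0; 0.021 0 0.001 0 0 0 0"}}

```text
clock: 3.42
eef_pos: [0.5414, -0.0054, 0.0977]
eef_rot: [180.0, 0.0, 126.0]
force: [0.1, 0.3, -0.4]
opening: -0.0001
```

```bash
python3 - <<'E'
from h import *
a,d=snap("side","side3.png"); s=get_state(); print(s["clock"],s["eef_pos"],s["force"])
X=cloud("side",d); m=(d>0)&(np.abs(X[...,0]-.545)<.05)&(np.abs(X[...,1]+.01)<.04)&(X[...,2]>.092)
for z in np.arange(.09,.18,.01):
    p=X[m&(X[...,2]>z)&(X[...,2]<=z+.01)]
    if len(p)>3: print(round(z,2),len(p),p[:,0].min().round(3),p[:,0].max().round(3),np.median(p[:,1]).round(3))
cv2.imwrite("pics/c6.png",cv2.resize(a[195:245,265:335],None,fx=11,fy=11,interpolation=cv2.INTER_CUBIC)[...,::-1])
E
```

```text
3.4667 [ 0.54141587 -0.00554327  0.09771865] [-0.07949939  1.0370361  -0.35761943]
0.09 14 0.527 0.538 0.0
0.1 30 0.527 0.54 0.001
0.11 10 0.527 0.537 0.004
0.12 4 0.533 0.54 -0.008
0.13 27 0.529 0.553 -0.015
0.14 42 0.528 0.554 -0.014
0.15 34 0.529 0.553 -0.016
0.16 23 0.535 0.559 -0.014
0.17 63 0.511 0.578 -0.014
```

View pics/c6.png

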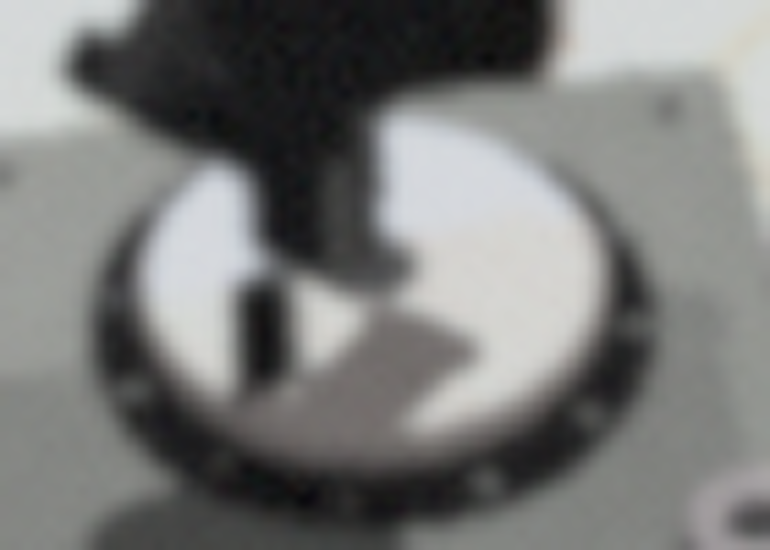

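The fingers passed over the stub with no contact. So the true fingertip sits about 34 mm above the reported TCP. I'll back off, go down by that amount and check the clearance.

Emit:
{"op": "step_arm", "data": {"motion": "-0.008 0 0 0 0 0 0; -0.016 0 0 0 0 0 0; -0.022 0 0 0 0 0 0; -0.022 0 0.01 0 0 0 0; -0.022 0 0.018 0 0 0 0; -0.022 0 0.024 0 0 0 0; -0.022 0 0.028 0 0 0 0; -0.022 0 0.031 0 0 0 0; -0.022 0 0.033 0 0 0 0; -0.022 0 0.033 0 0 0 0"}}

```text
clock: 4.3
eef_pos: [0.5539, -0.0231, 0.0642]
eef_rot: [-180.0, -0.0, 126.0]
force: [-0.3, 0.1, -0.4]
opening: -0.0003
```

```bash
python3 - <<'E'
from h import *
a,d=snap("side","side4.png"); s=get_state(); print(s["clock"],s["eef_pos"],s["force"])
X=cloud("side",d); m=(d>0)&(np.abs(X[...,0]-.553)<.022)&(np.abs(X[...,1]+.025)<.025)&(X[...,2]>.092)
for z in np.arange(.088,.14,.004):
    p=X[m&(X[...,2]>z)&(X[...,2]<=z+.004)]
    if len(p)>1: print(round(z,3),len(p),p[:,0].min().round(3),p[:,0].max().round(3),np.median(p[:,1]).round(3))
E
```

```text
4.35 [ 0.55421664 -0.02315999  0.06455497] [ 0.15212861 -0.17821054 -0.33371093]
0.092 3 0.532 0.563 -0.03
0.096 8 0.535 0.565 -0.031
0.1 14 0.532 0.566 -0.032
0.104 15 0.54 0.565 -0.032
0.108 18 0.532 0.566 -0.032
0.112 12 0.542 0.565 -0.032
0.116 16 0.54 0.566 -0.033
0.12 11 0.545 0.566 -0.032
0.124 10 0.547 0.566 -0.033
0.128 8 0.549 0.565 -0.033
0.132 7 0.549 0.571 -0.032
0.136 9 0.55 0.571 -0.037
0.14 21 0.54 0.571 -0.034
```

Emit:
{"op": "step_arm", "data": {"motion": "0.004 0 0 0 0 0 0; 0.008 0 0 0 0 0 0; 0.012 0 0 0 0 0 0; 0.015 0 0 0 0 0 0; 0.017 0 0 0 0 0 0; 0.0185 0 0 0 0 0 0; 0.0195 0 0 0 0 0 0; 0.0195 0 0 0 0 0 0; 0.0195 0 0 0 0 0 0"}}

```text
clock: 5.1
eef_pos: [0.543, -0.0077, 0.0648]
eef_rot: [180.0, 0.0, 126.0]
force: [-0.2, -0.6, 1.0]
opening: 0.0002
```

```bash
cat >> h.py <<'E'
C0=np.array([.5638,.0280])
def look(f,a0=None):
    a,d=snap("side",f); s=get_state(); print(s["clock"],s["eef_pos"].round(4),s["eef_rot"][2].round(1),"F",s["force"].round(1))
    yaw=np.radians(s["eef_rot"][2]); p=s["eef_pos"][:2]; h=np.array([np.cos(yaw),np.sin(yaw)]); r=p+.018*h-C0
    print("contact r",np.linalg.norm(r).round(4),"ang",(np.degrees(np.arctan2(r[1],r[0]))%360).round(1))
    X=cloud("side",d); m=(d>0)&(X[...,2]>.092)&(X[...,2]<.109)&(np.linalg.norm(X[...,:2]-C0,axis=-1)<.055)
    Q=X[m][:,:2]-C0; t=h@h*((X[m][:,:2]-p)@h); Q=Q[t>.0125] # ahead of finger face
    if len(Q): c=Q.mean(0); print("stub n",len(Q),"near-side pts mean",c.round(4),"ang",(np.degrees(np.arctan2(c[1],c[0]))%360).round(1))
    return a,d
E
python3 -c "
from h import *
look('s5.png')"
```

```text
5.15 [ 0.543  -0.0077  0.0648] 126.0 F [ 0.1 -0.1  0.4]
contact r 0.0378 ang 213.9
stub n 16 near-side pts mean [-0.035  -0.0253] ang 215.9
```

```bash
python3 -c "
import numpy as np
C=np.array([.01665,.0378])
for a in range(2,34,2):
  t=np.radians(a);c,s=np.cos(t),np.sin(t);p=C-np.array([[c,-s],[s,c]])@C
  print('%.4f %.4f 0 0 0 %.3f 0;'%(*p,t),end=' ')
"
```

```text
0.0013 -0.0006 0 0 0 0.035 0; 0.0027 -0.0011 0 0 0 0.070 0; 0.0040 -0.0015 0 0 0 0.105 0; 0.0054 -0.0019 0 0 0 0.140 0; 0.0068 -0.0023 0 0 0 0.175 0; 0.0082 -0.0026 0 0 0 0.209 0; 0.0096 -0.0029 0 0 0 0.244 0; 0.0111 -0.0031 0 0 0 0.279 0; 0.0125 -0.0033 0 0 0 0.314 0; 0.0139 -0.0034 0 0 0 0.349 0; 0.0154 -0.0035 0 0 0 0.384 0; 0.0168 -0.0035 0 0 0 0.419 0; 0.0183 -0.0035 0 0 0 0.454 0; 0.0197 -0.0034 0 0 0 0.489 0; 0.0211 -0.0033 0 0 0 0.524 0; 0.0226 -0.0031 0 0 0 0.559 0;
```

Emit:
{"op": "step_arm", "data": {"motion": "0.0013 -0.0006 0 0 0 0.035 0; 0.0027 -0.0011 0 0 0 0.070 0; 0.0040 -0.0015 0 0 0 0.105 0; 0.0054 -0.0019 0 0 0 0.140 0; 0.0054 -0.0019 0 0 0 0.140 0; 0.0054 -0.0019 0 0 0 0.140 0"}}

```text
clock: 5.65
eef_pos: [0.5387, -0.005, 0.0648]
eef_rot: [180.0, 0.1, 118.0]
force: [2.7, -3.0, -0.8]
opening: -0.0006
```

```bash
python3 -c "
from h import *
look('s6.png')"
```

```text
5.7 [ 0.5387 -0.0049  0.0648] 118.0 F [ 2.3 -2.3 -1. ]
contact r 0.0377 ang 206.9
stub n 15 near-side pts mean [-0.0379 -0.0202] ang 208.0
```

Emit:
{"op": "step_arm", "data": {"motion": "0.0013 -0.0006 0 0 0 0.035 0; 0.0027 -0.0011 0 0 0 0.070 0; 0.0040 -0.0015 0 0 0 0.105 0; 0.0054 -0.0019 0 0 0 0.140 0; 0.0068 -0.0023 0 0 0 0.175 0; 0.0068 -0.0023 0 0 0 0.175 0; 0.0068 -0.0023 0 0 0 0.175 0"}}

```text
clock: 6.28
eef_pos: [0.5324, 0.0014, 0.0645]
eef_rot: [-180.0, -0.1, 108.1]
force: [0.8, -0.1, 0.5]
opening: 0.0001
```

```bash
python3 -c "
from h import *
look('s7.png')"
```

```text
6.3333 [0.5326 0.0012 0.0646] 108.0 F [-0.4  0.4 -0.2]
contact r 0.038 ang 194.8
stub n 5 near-side pts mean [-0.0419 -0.0062] ang 188.4
```

Emit:
{"op": "step_arm", "data": {"motion": "0.0027 -0.0011 0 0 0 0.070 0; 0.0054 -0.0019 0 0 0 0.140 0; 0.0068 -0.0022 0 0 0 0.175 0; 0.0082 -0.0025 0 0 0 0.209 0; 0.0096 -0.0027 0 0 0 0.244 0; 0.0111 -0.0029 0 0 0 0.279 0; 0.0125 -0.0030 0 0 0 0.314 0; 0.0139 -0.0031 0 0 0 0.349 0; 0.0154 -0.0031 0 0 0 0.384 0; 0.0168 -0.0030 0 0 0 0.419 0; 0.0183 -0.003 0 0 0 0.454 0; 0.0183 -0.003 0 0 0 0.454 0; 0.0183 -0.003 0 0 0 0.454 0"}}

```text
clock: 7.42
eef_pos: [0.5244, 0.0174, 0.0647]
eef_rot: [-180.0, -0.0, 82.0]
force: [-0.4, 1.3, 0.0]
opening: -0.0001
```

```bash
python3 -c "
from h import *
look('s8.png')"
```

```text
7.4667 [0.5245 0.0174 0.0647] 82.0 F [ 0.2  0.6 -0.1]
contact r 0.0375 ang 168.9
```

```bash
python3 -c "
from h import *
a=cv2.imread('pics/s8.png');cv2.imwrite('pics/c7.png',cv2.resize(a[195:245,265:335],None,fx=11,fy=11,interpolation=cv2.INTER_CUBIC))"
```

```text
(no output)
```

View pics/c7.png

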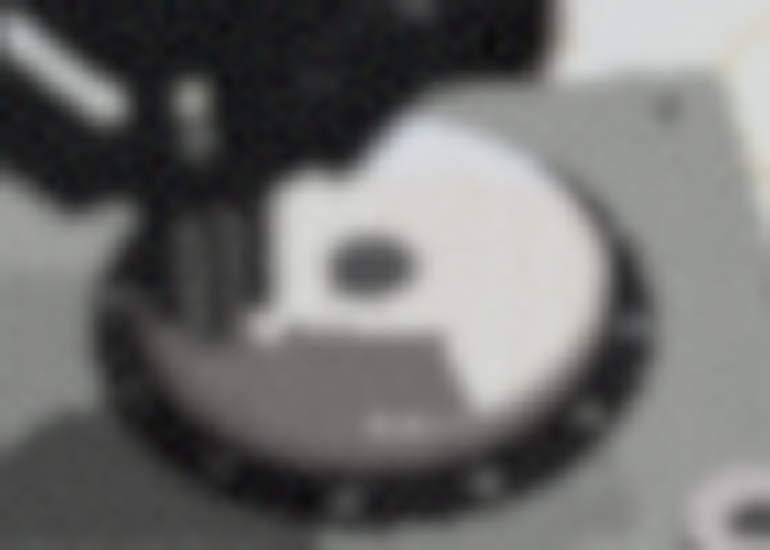

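Emit:
{"op": "step_arm", "data": {"motion": "0.0013 -0.0006 0 0 0 0.035 0; 0.0027 -0.0011 0 0 0 0.070 0; 0.0040 -0.0014 0 0 0 0.105 0; 0.0054 -0.0018 0 0 0 0.140 0; 0.0068 -0.0022 0 0 0 0.175 0; 0.0082 -0.0025 0 0 0 0.209 0; 0.0096 -0.0027 0 0 0 0.244 0; 0.0111 -0.0029 0 0 0 0.279 0; 0.0125 -0.0031 0 0 0 0.314 0; 0.0139 -0.0032 0 0 0 0.349 0; 0.0139 -0.0032 0 0 0 0.349 0; 0.0139 -0.0032 0 0 0 0.349 0"}}

```text
clock: 8.47
eef_pos: [0.523, 0.0308, 0.0647]
eef_rot: [-180.0, 0.0, 62.0]
force: [-0.9, -2.1, 0.6]
opening: -0.0003
```

```bash
python3 -c "
from h import *
look('s9.png')"
```

```text
8.5167 [0.523  0.0308 0.0647] 62.0 F [-1.2 -2.4  1.2]
contact r 0.0373 ang 150.0
```

Emit:
{"op": "step_arm", "data": {"motion": "0.0013 -0.0006 0 0 0 0.035 0; 0.0027 -0.0011 0 0 0 0.070 0; 0.0040 -0.0014 0 0 0 0.105 0; 0.0054 -0.0018 0 0 0 0.140 0; 0.0068 -0.0022 0 0 0 0.175 0; 0.0082 -0.0025 0 0 0 0.209 0; 0.0096 -0.0027 0 0 0 0.244 0; 0.0103 -0.0028 0 0 0 0.262 0; 0.0103 -0.0028 0 0 0 0.262 0; 0.0103 -0.0028 0 0 0 0.262 0"}}

```text
clock: 9.35
eef_pos: [0.5257, 0.0421, 0.0647]
eef_rot: [-180.0, -0.0, 47.0]
force: [0.4, -0.2, -0.0]
opening: 0.0002
```

```bash
python3 -c "
from h import *
look('s10.png')"
```

```text
9.4 [0.5256 0.042  0.0647] 47.0 F [-0.3 -0.4  0.7]
contact r 0.0375 ang 133.7
stub n 3 near-side pts mean [-0.0159  0.0251] ang 122.3
```

Emit:
{"op": "step_arm", "data": {"motion": "0.0013 -0.0006 0 0 0 0.035 0; 0.0027 -0.0011 0 0 0 0.070 0; 0.0040 -0.0014 0 0 0 0.105 0; 0.0054 -0.0018 0 0 0 0.140 0; 0.0068 -0.0022 0 0 0 0.175 0; 0.0082 -0.0025 0 0 0 0.209 0; 0.0096 -0.0027 0 0 0 0.244 0; 0.0103 -0.0028 0 0 0 0.262 0; 0.0103 -0.0028 0 0 0 0.262 0; 0.0103 -0.0028 0 0 0 0.262 0"}}

```text
clock: 10.23
eef_pos: [0.5301, 0.0508, 0.0646]
eef_rot: [-180.0, 0.0, 31.9]
force: [-2.9, -1.7, 2.4]
opening: 0.0001
```

```bash
python3 -c "
from h import *
look('s11.png')"
```

```text
10.2833 [0.5301 0.0508 0.0646] 31.9 F [-2.4 -2.   1.4]
contact r 0.0372 ang 119.7
stub n 9 near-side pts mean [-0.0138  0.0278] ang 116.5
```

Emit:
{"op": "step_arm", "data": {"motion": "0.0013 -0.0006 0 0 0 0.035 0; 0.0027 -0.0011 0 0 0 0.070 0; 0.0040 -0.0014 0 0 0 0.105 0; 0.0047 -0.0016 0 0 0 0.122 0; 0.0054 -0.0018 0 0 0 0.140 0; 0.0061 -0.002 0 0 0 0.157 0; 0.0068 -0.0022 0 0 0 0.175 0; 0.0075 -0.0024 0 0 0 0.192 0; 0.0082 -0.0025 0 0 0 0.209 0; 0.0082 -0.0025 0 0 0 0.209 0; 0.0082 -0.0025 0 0 0 0.209 0; 0.0082 -0.0025 0 0 0 0.209 0"}}

```text
clock: 11.28
eef_pos: [0.5362, 0.0577, 0.0647]
eef_rot: [180.0, -0.0, 19.9]
force: [0.7, 0.3, -0.3]
opening: -0.0003
```

```bash
python3 -c "
from h import *
look('s12.png')"
```

```text
11.3333 [0.5362 0.0577 0.0647] 19.9 F [ 0.  -0.5  0.3]
contact r 0.0373 ang 106.6
stub n 32 near-side pts mean [-0.004   0.0331] ang 96.9
```

Emit:
{"op": "step_arm", "data": {"motion": "-0.006 0 0 0 0 0 0; -0.012 0 0 0 0 0 0; -0.012 0 -0.02 0 0 0 0; -0.012 0 -0.05 0 0 0 0; -0.012 0 -0.08 0 0 0 0; -0.02 0.034 -0.08 0 0 0 0; -0.025 0.068 -0.08 0 0 0 0; -0.03 0.102 -0.08 0 0 0 0; -0.037 0.136 -0.08 0 0 0 0; -0.042 0.17 -0.08 0 0 0 0; -0.042 0.17 -0.08 0 0 0 0; -0.042 0.17 -0.08 0 0 0 0; -0.042 0.17 -0.08 0 0 0 0"}}

```text
clock: 12.42
eef_pos: [0.5539, -0.1161, 0.1444]
eef_rot: [-179.9, 0.0, 19.9]
force: [0.1, 0.4, -0.8]
opening: 0.0001
```

```bash
python3 - <<'E'
from h import *
a,_=snap("side","side20.png"); b,d=snap("top","top20.png"); s=get_state(); print(s["clock"],s["eef_pos"],s["eef_rot"],s["force"])
X=cloud("top",d); Q=X[(d>0)&(X[...,2]>.099)&(X[...,2]<.118)&(np.linalg.norm(X[...,:2]-C0,axis=-1)<.055)]-[*C0,0]
if len(Q): c=Q.mean(0); print(len(Q),c,np.degrees(np.arctan2(c[1],c[0])))
A=cv2.resize(b[195:270,305:425],None,fx=5,fy=5,interpolation=cv2.INTER_CUBIC)
B=cv2.resize(a[150:270,240:340],(500,600))[:, :]
cv2.imwrite("pics/c8.png",np.vstack([A,cv2.resize(a[195:240,265:337],(600,375),interpolation=cv2.INTER_CUBIC)])[:,:,::-1][:750][::1] if 0 else cv2.resize(np.vstack([A,cv2.resize(a[180:240,265:361],(600,375),interpolation=cv2.INTER_CUBIC)]),(480,600))[...,::-1])
E
```

```text
12.5167 [ 0.55431931 -0.11472181  0.1443485 ] [-1.79924269e+02  1.59525946e-02  2.00428141e+01] [-0.36834658  0.19064404 -0.20697902]
29 [-0.00330305  0.03646081  0.10952827] 95.17639840603182
```

View pics/c8.png

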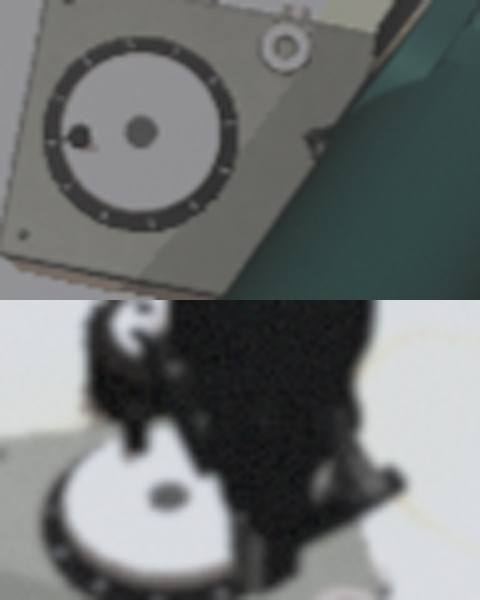

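The top view shows the stub at about 95°. It started at about 216°, so it has turned 121°, which is four clicks. Next is the button.

Emit:
{"op": "step_arm", "data": {"motion": "0 0 0.025 0 0 0 0; 0 0 0.05 0 0 0 0; 0 0 0.065 0 0 0 0; 0 0 0.073 0 0 0 0; 0 0 0.076 0 0 0 0; 0 0 0.078 0 0 0 0; 0 0 0.08 0 0 0 0; 0 0 0.08 0 0 0 0"}}

```text
clock: 13.18
eef_pos: [0.5552, -0.1165, 0.0652]
eef_rot: [180.0, -0.1, 19.9]
force: [0.2, -0.2, -0.2]
opening: 0.0001
```

Emit:
{"op": "step_arm", "data": {"motion": "0 0 0.001 0 0 0 0; 0 0 0.002 0 0 0 0; 0 0 0.003 0 0 0 0; 0 0 0.004 0 0 0 0; 0 0 0.005 0 0 0 0; 0 0 0.006 0 0 0 0; 0 0 0.006 0 0 0 0; 0 0 0.006 0 0 0 0"}}

```text
clock: 13.85
eef_pos: [0.555, -0.1165, 0.0589]
eef_rot: [180.0, -0.0, 19.9]
force: [-0.0, 0.5, 3.1]
opening: -0.0001
```

Contact, at 3 N. I'll continue in small steps to the bottom stop.

Emit:
{"op": "step_arm", "data": {"motion": "0 0 0.001 0 0 0 0; 0 0 0.002 0 0 0 0; 0 0 0.003 0 0 0 0; 0 0 0.003 0 0 0 0; 0 0 0.003 0 0 0 0"}}

```text
clock: 14.27
eef_pos: [0.555, -0.1165, 0.0564]
eef_rot: [-180.0, -0.1, 19.9]
force: [-0.9, 2.1, 10.5]
opening: -0.0003
```

Emit:
{"op": "step_arm", "data": {"motion": "0 0 0.0005 0 0 0 0; 0 0 0.001 0 0 0 0; 0 0 0.001 0 0 0 0; 0 0 0.001 0 0 0 0"}}

```text
clock: 14.6
eef_pos: [0.5551, -0.1165, 0.0563]
eef_rot: [-179.9, -0.1, 19.9]
force: [-4.2, 2.4, 18.6]
opening: -0.0
```

```bash
python3 - <<'E'
from h import *
a,d=snap("side","side21.png"); s=get_state(); print(s["eef_pos"],s["force"])
X=cloud("side",d); m=(d>0)&(np.hypot(X[...,0]-.5545,X[...,1]+.117)<.03)&(X[...,2]>.074)&(X[...,2]<.11)
for z in np.arange(.074,.11,.004):
    p=X[m&(X[...,2]>z)&(X[...,2]<=z+.004)]
    if len(p)>1: print(round(z,3),len(p),p[:,0].min().round(3),p[:,0].max().round(3),np.median(p[:,1]).round(3))
d0=np.load("pics/side0.npy"); X=cloud("side",d0); m=(d0>0)&(np.hypot(X[...,0]-.5545,X[...,1]+.117)<.009); print("top before",np.median(X[m][:,2]))
cv2.imwrite("pics/c9.png",cv2.resize(a[210:275,280:360],None,fx=8,fy=8,interpolation=cv2.INTER_CUBIC)[...,::-1])
E
```

```text
[ 0.55511734 -0.11654546  0.05628992] [-3.95170486  1.22269485 19.12342878]
0.074 18 0.533 0.573 -0.135
0.078 108 0.533 0.578 -0.128
0.082 77 0.534 0.576 -0.124
0.086 17 0.538 0.567 -0.124
0.09 9 0.546 0.562 -0.125
0.094 14 0.543 0.567 -0.124
0.098 19 0.544 0.564 -0.126
0.102 11 0.544 0.566 -0.122
0.106 19 0.544 0.563 -0.126
top before 0.09175380708903018
```

View pics/c9.png

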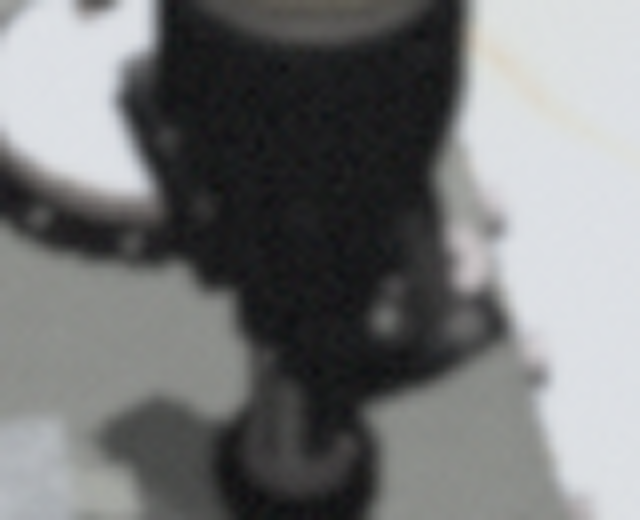

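The finger is on the cap, which is against a hard stop: 19 N with no further travel. Now I'll lift off.

Emit:
{"op": "step_arm", "data": {"motion": "0 0 -0.005 0 0 0 0; 0 0 -0.015 0 0 0 0; 0 0 -0.04 0 0 0 0; 0 0 -0.075 0 0 0 0; 0 0 -0.11 0 0 0 0; -0.04 0 -0.14 0 0 0 0; -0.08 0 -0.16 0 0 0 0; -0.12 0 -0.16 0 0 0 0; -0.12 0 -0.16 0 0 0 0; -0.12 0 -0.16 0 0 0 0"}}

```text
clock: 15.48
eef_pos: [0.4389, -0.1579, 0.2147]
eef_rot: [-179.8, -0.1, 19.7]
force: [0.2, -0.0, -0.3]
opening: -0.0003
```

```bash
python3 - <<'E'
from h import *
a,d=snap("side","side22.png"); b,dt=snap("top","top22.png"); s=get_state(); print(s["clock"],s["eef_pos"],s["force"])
for nm,dd in(("start",np.load("pics/top0.npy")),("now",dt)):
    X=cloud("top",dd); Q=X[(dd>0)&(X[...,2]>.099)&(X[...,2]<.118)&(np.linalg.norm(X[...,:2]-C0,axis=-1)<.055)]-[*C0,0]
    c=Q.mean(0); print(nm,len(Q),np.degrees(np.arctan2(c[1],c[0]))%360)
for nm,dd in(("b0",np.load("pics/side0.npy")),("b1",d)):
    X=cloud("side",dd); m=(dd>0)&(np.hypot(X[...,0]-.5545,X[...,1]+.117)<.009); print(nm,m.sum(),np.median(X[m][:,2]))
i0=cv2.imread("pics/side0.png").astype(int); i1=a[...,::-1].astype(int)
for nm,(u0,u1,v0,v1) in dict(wheel=(280,318,172,205),jar=(286,320,300,345),driver=(360,380,225,292),bearing=(325,345,234,252)).items(): print(nm,np.abs(i0-i1)[v0:v1,u0:u1].mean().round(1))
cv2.imwrite("pics/c10.png",a[130:370,220:420,::-1].repeat(2,0).repeat(2,1))
E
```

```text
15.5833 [ 0.44211437 -0.15655553  0.21469997] [ 0.00486396  1.20713517 -0.39963484]
start 27 216.89194516073417
now 28 94.86304276193086
b0 43 0.09175380708903018
b1 45 0.09127019621831338
wheel 17.4
jar 9.3
driver 15.0
bearing 13.9
```

View pics/c10.png

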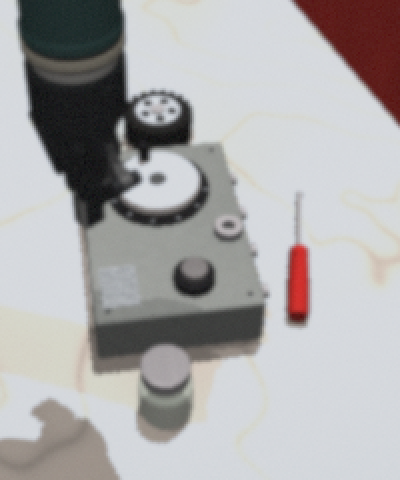

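```bash
python3 -c "
from h import *
print(sign_off())"
```

```text
the job is handed in; nothing more can be done
None
```

I turned the dial four clicks clockwise, pressed the button fully down and released it, then handed the job in at about 15.6 s of the 48 s allowed. `sign_off()` gives no verdict, so the checks below are my own measurements.

- **Dial:** the depth image puts the stub at 216.9° at the start and 94.9° at the end. That is 122° against the 120° target and inside the 10° tolerance. The push force rose to at most about 4 N in the readings I took, and fell to zero after each snap.
- **Button:** it reached a hard stop at about 19 N, with the finger centred on the cap. Its top reads 91.3 mm after release and 91.8 mm before, so it came back up.
- **Bystanders:** in the last side view the bearing, wheel, jar and screwdriver are at the same pixels as at the start, and the jar is upright. I judged this by eye. A crude pixel difference against the first picture was not zero (9 to 17 grey levels), and I put that down to lighting or camera shift.
- **Arm:** it ended clear of everything, with about zero force on the tool.

**Disagreement with the description:** with the fingers shut, the real fingertips were about 34 mm higher than the reported TCP. My first push therefore passed over the stub without touching it. I confirmed the offset in the depth image and allowed for it from then on.

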